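# Sort the bar things into their holders

### The job

Put the bar things away where each kind belongs: stand the two dropper bottles upright in the wooden crate with square wells, one in each well, and stand the two bottle stoppers, ball down as they stand now, in the block with round wells, one in each. Slide the candle, foot first, into the open end of the long wooden candle sleeve until it is fully home, with the wick end left sticking out. Leave the jigger and the clip-top jar standing where they are, and let go of everything.

Things in the scene. Friction and masses are not known exactly. Their poses are not given: they have to be found in the camera images.
- bottle_1: small brown dropper bottle with a black rubber top, standing; round body 32 mm across from the foot to 60 mm up, then a shoulder, a cap 24 mm across and a thin top, 102 mm tall in all; about 0.07 kg. Origin: centre of its underside; z up along the bottle. Grip the body from above at about 55 mm height. Either bottle may go in either well of the crate.
- bottle_2: a second dropper bottle of the same shape and size as bottle_1; same frame.
- stopper_1: chrome bottle stopper with a black ribbed grip, standing on its ball (the ball's underside is flattened); ball 36 mm across and 33 mm tall, above it the upright grip 20 mm across up to 65 mm; about 0.07 kg. Origin: centre of its underside; z up along the grip. Grip the black part from above at about 50 mm height. Either stopper may go in either well of the block.
- stopper_2: a second stopper, same as stopper_1; same frame.
- candle: ivory taper candle lying on the worktop, 21 mm across, 215 mm long plus a 9 mm black wick; 0.075 kg. Origin: centre of its foot (the blunt end), on its axis, 10.5 mm above the worktop; z runs along the candle from foot to wick. At the start it lies ahead of the sleeve's mouth, foot towards it, up to 0.27 rad out of line. It can roll.
- bottle_crate: open wooden crate 122 x 64 x 41 mm with two square wells, fixed in place. Origin: centre of its underside; x along its length, z up. Wells 53 mm square inside, centred at x = -29 and x = +29 mm, y = 0; walls 5 mm thick, floor 5 mm above the worktop, wall tops at 41 mm.
- stopper_block: pale wooden block 142 x 76 x 28 mm with two round wells in its top, fixed in place. Origin: centre of its underside; x along its length, z up. Wells 56 mm across, 18 mm deep (floor 10 mm above the worktop), centred at x = -34 and x = +34 mm, y = 0.
- candle_sleeve: square wooden tube with two brass straps, lying, 150 mm long, 50 wide, 48 tall, fixed: one end open (mouth), one closed. Origin: centre of its underside; y runs along it from the mouth (y = -75 mm) to the closed end (inner face y = +70 mm), z up. Bore 38 mm wide, 36 high, 145 deep, its floor 6 mm above the worktop. A candle fully home leaves 70 mm (and the wick) sticking out.
- jigger: bystander: steel double jigger (two cones tip to tip), 45 mm across, 80 mm tall, loose. Origin: centre of its underside.
- clip_jar: bystander: small lidded clip-top jar with a wire bail, 66 mm across, 78 mm tall, loose. Origin: centre of its underside.

How it is judged:
By the outcome, as a careful person would: the job done as asked, in the order asked, and still so for the second after the job is handed in, with the robot touching nothing.
It also fails if it takes over 136 s, if anything falls off the work surface, if the arm or the gripper's body presses on something with over 40 N, if the wrist force passes 120 N, or if a joint passes its speed limit or range.

### The arm

A 6-joint arm with a two-finger parallel gripper is mounted at the origin on a cart in front of the work surface, level with it; the furniture and walls round the work are solid. World frame = base frame: x ahead of the robot, y to its left, z up, the work surface at z = 0. Lengths are in m, angles in rad, forces in N, time in s.
With the tool pointing down it reaches from about 0.425 to 0.95 m from the base axis. Payload 3.5 kg.
Tool frame: the origin (TCP) lies where the fingers leave the gripper's body, on its centre line; the fingertips stand 73 mm ahead of it and the grasp point (between the pads) lies 54 mm ahead of it; z points along the fingers, y is the line along which they close (so a half turn about z gives the same grasp; the last joint's range is limited). The gripper opens to 85 mm and grips with 20 to 120 N. Pads are 22 mm wide; open, the fingers measure 114 mm over their backs; the gripper's body (76 mm by 85 mm) begins 54 mm behind the grasp point. The pads swing forward as they close: fully open they stand 13 mm farther back than shut.
Start: joints at [1.031, 0.286, 1.577, -0, 1.279, -0.15], TCP at [0.256, 0.624, 0.304] pointing down, gripper open.
Joint ranges: [-2.77, 2.77], [-0.9, 2.22], [0.21, 2.48], [-1.53, 4.67], [0.24, 2.81], [-2.84, 2.84]. Speed limits (rad/s): [2.79, 2.79, 3.14, 3.14, 3.14, 3.14].

### API

Orientations are given as a 3x3 rotation matrix whose columns are the frame's x, y, z axes.
In Python, from plant import ctrl gives the robot as it stands.
- The arm moves only by the shell command python3 -m pendant [FORCE], which reads ROWS from standard input. ROWS is a JSON list that holds a single list of rows (three levels of brackets), with 1 to 12 rows, each of 7 numbers: the finger opening in m, then dx, dy, dz in shares of the most that a row can go, 1 being 62.5 mm, then a rotation vector rx, ry, rz in fractions of the full range, 1 being 180 degrees; each row shifts and turns the commanded pose from where the row before left it, along the tool's axes as they then stand; what a row does not reach is not made up. A row lasts 1/8 s, in which the tool goes at most 0.0625 m and 0.188 rad, less where a joint would pass 70% of its speed; a pose out of reach is approached as far as the arm can. The fingers move at their own pace and stop on an object; FORCE is the grip in N (left out, the last holds). Time passes only in rows, so rows that do not move let the fingers close. It prints the time, the measured TCP pose, the force, the opening and the grip force at its end. No shift or turn number may pass 1 either way. Input that does not fit is refused with a message, and nothing moves.
- ctrl.state(): the state, without advancing time (a new reading comes with each control period).
- ctrl.read_camera(name): name is "scene" or "top" or "wrist"; returns (picture, depth): 420x560x3 uint8, red, green, blue; 420x560 float32, m along the optical axis (not along the pixel's ray), 0 where there is no reading.
- ctrl.get_calibration(name): a dict with "intrinsics" (3x3 intrinsics, pixels), "rvec" (rotation vector, rad) and "tvec" (3), from world to camera coordinates, as OpenCV has them; the wrist camera has in their place "hand_eye" (4x4, takes a point from camera to tool coordinates, whose origin is the TCP and whose axes are the flange's). Camera axes: x right, y down, z forward; pixel columns grow to the right and rows downward; lengths in m; the calibration is good to about 2 mm. A picture is of the moment at which its call begins: read the wrist's pose just before it. get_calibration takes no time and is no camera call.
- ctrl.close_job(): hands the job in; it is judged then, once.
The state is a dict: "time": time; "joint_positions": joint angles; "qvel": joint speeds; "joint_torque": joint torques, N m; "ee_pos": TCP position; "ee_rot": TCP orientation; "contact_force": force on the tool from outside, world axes, zero at the start; "wrist_torque": the same for the moment, N m; "opening": finger opening in m; "gripper_force": force on a finger pad.
Only numpy, scipy, OpenCV 4.12 (cv2) and the standard library are available. Lean on these libraries where they do the work, as an engineer would, in place of code of your own. Each camera call takes 0.05 s, during which the arm holds its last target. There are 200 camera calls.

## Working session

There is one attempt and no reset: what is moved stays moved. The work goes in short steps, Python scripts to look and compute and a shell command to move; the robot and the scene stay as the last step left them, time stands still between calls to the robot, and variables do not carry over. Pictures are saved under pics/ and viewed, at most 14 in all, crops included, and the job is handed in when it is done.

```bash
mkdir -p pics; ls
python3 - <<'E'
from plant import ctrl
import cv2,numpy as np
np.set_printoptions(precision=4,suppress=True)
for n in("top","scene"):
    p,d=ctrl.read_camera(n); cv2.imwrite(f"pics/{n}0.png",p[:,:,::-1]); np.savez(f"/tmp/{n}0",p=p,d=d)
    c=ctrl.get_calibration(n);R=cv2.Rodrigues(np.array(c["rvec"],float))[0];print(n,c["intrinsics"],R,-R.T@np.array(c["tvec"]).ravel())
print(ctrl.get_calibration("wrist"));print(ctrl.state())
E
```

```text
pics
top [[545.7971   0.     281.1987]
 [  0.     545.7971 208.2488]
 [  0.       0.       1.    ]] [[ 0.0036 -1.     -0.0065]
 [-0.9872 -0.0026 -0.1594]
 [ 0.1594  0.007  -0.9872]] [0.279  0.0321 1.3918]
scene [[381.8845   0.     278.3659]
 [  0.     381.8845 199.0971]
 [  0.       0.       1.    ]] [[ 0.7382 -0.6743  0.0207]
 [-0.3122 -0.3687 -0.8756]
 [ 0.598   0.6398 -0.4827]] [-0.078  -0.5923  0.5025]
{'intrinsics': array([[314.7286,   0.    , 281.6232],
       [  0.    , 314.7286, 204.0037],
       [  0.    ,   0.    ,   1.    ]]), 'hand_eye': array([[ 0.0002, -0.9556, -0.2947,  0.0752],
       [ 1.    , -0.0002,  0.0012, -0.0003],
       [-0.0012, -0.2947,  0.9556, -0.0707],
       [ 0.    ,  0.    ,  0.    ,  1.    ]])}
{'time': 0.1, 'joint_positions': array([ 1.031 ,  0.2871,  1.5781, -0.    ,  1.2786, -0.15  ]), 'qvel': array([-0.001 , -0.0029, -0.0038, -0.0031,  0.0015, -0.0001]), 'joint_torque': array([ -0.0005, -40.7299, -29.37  ,  -0.0002,   0.0034,   0.    ]), 'ee_pos': array([0.2562, 0.624 , 0.3026]), 'ee_rot': array([[-0.925 ,  0.38  , -0.0011],
       [ 0.38  ,  0.925 , -0.0019],
       [ 0.0003, -0.0022, -1.    ]]), 'contact_force': array([-0.2791,  0.8808, -0.0974]), 'wrist_torque': array([ 0.0279,  0.0302, -0.0732]), 'gripper_force': 0.0, 'opening': 0.08523319071582552}
```

View pics/top0.png

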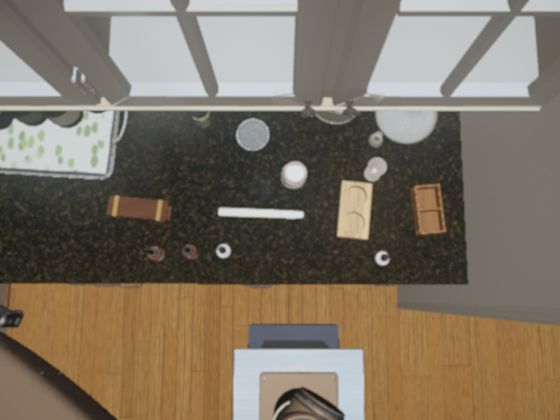

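View pics/scene0.png

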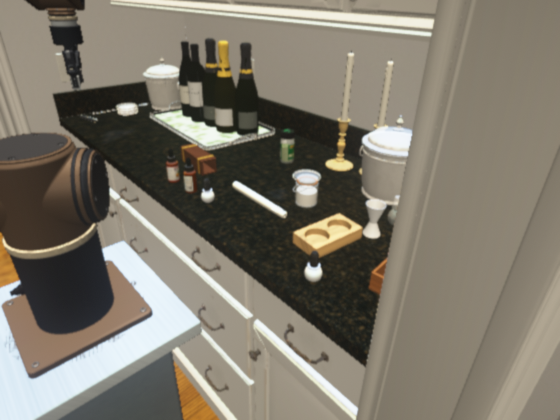

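The top view shows the sleeve at (139,208) with its mouth on the right, the candle from (219,212) to (303,214), and the bottles at (155,253) and (190,251). The stoppers are at (223,251) and (383,258), the block at (355,209), the crate at (429,209), the jar at (294,175) and the jigger at (375,167).

```bash
cat > h.py <<'E'
import numpy as np,cv2
from plant import ctrl
np.set_printoptions(precision=4,suppress=True)
def cam(n,st=None):
    c=ctrl.get_calibration(n);K=np.array(c["intrinsics"])
    if n=="wrist":
        H=np.array(c["hand_eye"]);Rt=np.array(st["ee_rot"])
        return K,Rt@H[:3,:3],Rt@H[:3,3]+np.array(st["ee_pos"])
    R=cv2.Rodrigues(np.array(c["rvec"],float))[0]
    return K,R.T,-R.T@np.array(c["tvec"]).ravel()
def ray(C,uv,z):
    K,R,o=C;uv=np.atleast_2d(uv).astype(float)
    d=np.c_[(uv[:,0]-K[0,2])/K[0,0],(uv[:,1]-K[1,2])/K[1,1],np.ones(len(uv))]@R.T
    return o+d*((z-o[2])/d[:,2])[:,None]
def cloud(C,D):
    K,R,o=C;v,u=np.mgrid[:D.shape[0],:D.shape[1]]
    P=np.stack([(u-K[0,2])/K[0,0]*D,(v-K[1,2])/K[1,1]*D,D],-1)@R.T+o
    P[D==0]=np.nan
    return P
E
python3 - <<'E'
from h import *
f=np.load("/tmp/top0.npz");P=cloud(cam("top"),f["d"])
cv2.imwrite("pics/topz.png",cv2.resize(f["p"][140:275,90:460,::-1],None,fx=2.16,fy=2.16,interpolation=cv2.INTER_CUBIC))
m=(P[...,2]>0.008)&(P[...,2]<0.2)
m[:145]=0;m[278:]=0
n,l,s,c=cv2.connectedComponentsWithStats(m.astype(np.uint8),connectivity=4)
for i in range(1,n):
    if s[i,4]<25: continue
    Q=P[l==i];zt=Q[:,2].max();top=Q[Q[:,2]>zt-.012]
    uv=np.argwhere(l==i)[:,::-1].astype(np.float32)
    print(s[i],"zmax %.3f"%zt,"top mean",top.mean(0),len(top)); 
    r=cv2.minAreaRect((Q[:,:2]*1000).astype(np.float32));print("   rect mm",np.round(r[0],1),np.round(r[1],1),round(r[2],1))
print("table z",np.nanmedian(P[220:240,320:330,2]))
E
```

```text
[   0  145  116   35 2681] zmax 0.028 top mean [0.6052 0.6001 0.019 ] 411
   rect mm [623.3 628.4] [302.3  91.8] 89.9
[370 145  11   3  25] zmax 0.030 top mean [ 0.6644 -0.201   0.0239] 20
   rect mm [ 663.7 -200.2] [24.5  6.2] 84.5
[ 464  145   37  133 3875] zmax 0.200 top mean [ 0.4616 -0.4341  0.1941] 274
   rect mm [ 495.6 -434.3] [  6.2 347. ] 90.0
[365 158  23  23 341] zmax 0.086 top mean [ 0.5985 -0.1966  0.0789] 89
   rect mm [ 599.  -202.5] [44.8 62.7] 20.1
[282 162  25  28 541] zmax 0.085 top mean [0.5819 0.0077 0.0782] 349
   rect mm [578.7  10. ] [59.1 60.3] 1.5
[ 337  181   36   59 1657] zmax 0.036 top mean [ 0.4962 -0.1442  0.0295] 901
   rect mm [ 496.4 -145.6] [ 80.  143.2] 84.6
[411 184  35  52 801] zmax 0.050 top mean [ 0.4974 -0.3292  0.0418] 313
   rect mm [ 497.  -329.8] [122.6  67.2] 5.1
[ 107  195   65   28 1316] zmax 0.057 top mean [0.4958 0.3999 0.0497] 1088
   rect mm [495.6 400.6] [151.5  52.2] 84.8
[219 208  85  11 670] zmax 0.029 top mean [0.4884 0.0974 0.0208] 507
   rect mm [488.5  93.4] [215.3  21.7] 87.8
[217 244  14  14 157] zmax 0.071 top mean [0.3914 0.1864 0.0642] 31
   rect mm [392.8 186.8] [34.  33.3] 2.3
[183 245  17  15 187] zmax 0.105 top mean [0.3877 0.2644 0.0994] 25
   rect mm [387.2 265.1] [31.7 32.9] 15.7
[147 247  18  14 203] zmax 0.106 top mean [0.3823 0.3517 0.0989] 24
   rect mm [382.4 351.1] [31.9 31.9] 49.1
[376 252  14  14 156] zmax 0.069 top mean [ 0.3745 -0.2117  0.063 ] 40
   rect mm [ 374.  -211.6] [34.3 31.5] 33.5
table z 0.0010699154735375194
```

View pics/topz.png

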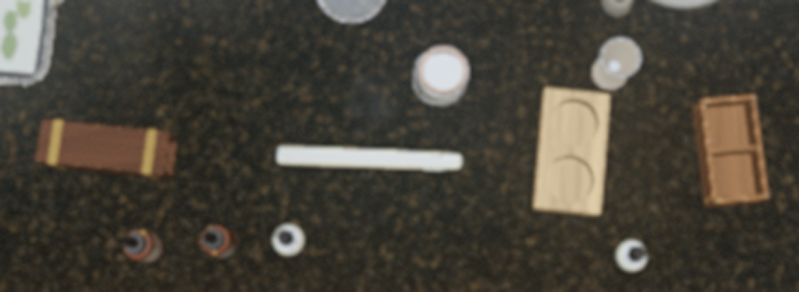

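The masks match the given sizes: the candle measures 215x22, the sleeve 151x52, and the heights agree. I'll align the tool with the world axes first and go over the bottle at (0.387, 0.265).

The rows are not in the units I measure in: shifts go in shares of 62.5 mm and turns go in shares of 180 degrees. I convert before sending: -0.0513 m is -0.8208, -0.0187 m is -0.2992, -0.13 rad is -0.0414.

```bash
echo '[[[0.06, 0, 0, 0, 0, 0, -0.0414], [0.06, 0, 0, 0, 0, 0, -0.0414], [0.06, 0, 0, 0, 0, 0, -0.0414], [0.06, -0.2992, -0.8208, 0.144, 0, 0, 0], [0.06, -0.2992, -0.8208, 0.144, 0, 0, 0], [0.06, -0.2992, -0.8208, 0.144, 0, 0, 0], [0.06, -0.2992, -0.8208, 0.144, 0, 0, 0], [0.06, -0.2992, -0.8208, 0.144, 0, 0, 0], [0.06, -0.2992, -0.8208, 0.144, 0, 0, 0], [0.06, -0.2992, -0.8208, 0.144, 0, 0, 0], [0.06, 0, 0, 0, 0, 0, 0], [0.06, 0, 0, 0, 0, 0, 0]]]' | python3 -m pendant 40; python3 -c "
from h import *
s=ctrl.state();print(s['ee_pos'],s['ee_rot'],s['joint_positions'])"
```

```text
time: 1.6
ee_pos: [0.3874, 0.2653, 0.2409]
ee_rot: [[-1.0, 0.001, -0.0], [0.001, 1.0, 0.0], [0.0, 0.0, -1.0]]
contact_force: [-0.4, 0.5, 0.7]
opening: 0.0602
gripper_force: 0.0
[0.3874 0.2653 0.2409] [[-1.      0.0006 -0.0003]
 [ 0.0006  1.      0.0004]
 [ 0.0003  0.0004 -1.    ]] [ 0.3837 -0.1141  2.1256  0.0005  1.1302 -1.1867]
```

Scaled: 0.044 m is 0.704, 0.033 m is 0.528.

```bash
echo '[[[0.06, 0, 0, 0.704, 0, 0, 0], [0.06, 0, 0, 0.704, 0, 0, 0], [0.06, 0, 0, 0.528, 0, 0, 0], [0.06, 0, 0, 0.16, 0, 0, 0], [0.06, 0, 0, 0, 0, 0, 0], [0.02, 0, 0, 0, 0, 0, 0], [0.02, 0, 0, 0, 0, 0, 0], [0.02, 0, 0, 0, 0, 0, 0], [0.02, 0, 0, 0, 0, 0, 0], [0.02, 0, 0, 0, 0, 0, 0]]]' | python3 -m pendant 40
```

```text
time: 2.85
ee_pos: [0.3887, 0.266, 0.1118]
ee_rot: [[-1.0, 0.0, 0.003], [0.0, 1.0, 0.002], [-0.003, 0.002, -1.0]]
contact_force: [-0.4, 2.0, 6.4]
opening: 0.0307
gripper_force: 39.6
```

Scaled: -0.054 m is -0.864, -0.05 m is -0.8.

```bash
echo '[[[0.02, 0, 0, -0.48, 0, 0, 0], [0.02, 0, 0, -0.8, 0, 0, 0], [0.02, 0, 0, -0.672, 0, 0, 0], [0.02, -0.528, -0.656, 0, 0, 0, 0], [0.02, -0.528, -0.656, 0, 0, 0, 0], [0.02, -0.528, -0.656, 0, 0, 0, 0], [0.02, -0.528, -0.656, 0, 0, 0, 0], [0.02, 0, -0.864, 0, 0, 0, 0], [0.02, 0, -0.864, 0, 0, 0, 0], [0.02, 0, -0.864, 0, 0, 0, 0], [0.02, 0, -0.864, 0, 0, 0, 0]]]' | python3 -m pendant 40;  echo '[[[0.02, -0.016, -0.864, 0, 0, 0, 0], [0.02, -0.016, -0.864, 0, 0, 0, 0], [0.02, -0.016, -0.864, 0, 0, 0, 0], [0.02, -0.016, -0.8, 0, 0, 0, 0], [0.02, 0, 0, 0, 0, 0, 0], [0.02, 0, 0, 0, 0, 0, 0]]]' | python3 -m pendant 40
python3 - <<'E'
from h import *
s=ctrl.state();print(s['ee_pos'],s['joint_positions'])
p,d=ctrl.read_camera("wrist");cv2.imwrite("pics/w1.png",p[:,:,::-1])
E
```

```text
time: 4.22
ee_pos: [0.5189, -0.1165, 0.2318]
ee_rot: [[-1.0, 0.0, -0.0], [0.0, 1.0, -0.0], [0.0, -0.0, -1.0]]
contact_force: [0.2, 0.5, -0.4]
opening: 0.0307
gripper_force: 39.9
time: 4.97
ee_pos: [0.5231, -0.3263, 0.2313]
ee_rot: [[-1.0, 0.0, -0.001], [0.0, 1.0, 0.001], [0.001, 0.001, -1.0]]
contact_force: [-0.2, 0.5, -0.5]
opening: 0.0308
gripper_force: 39.9
[ 0.5231 -0.3263  0.2313] [-0.7223  0.2278  1.7858  0.0002  1.1298 -2.2927]
```

View pics/w1.png

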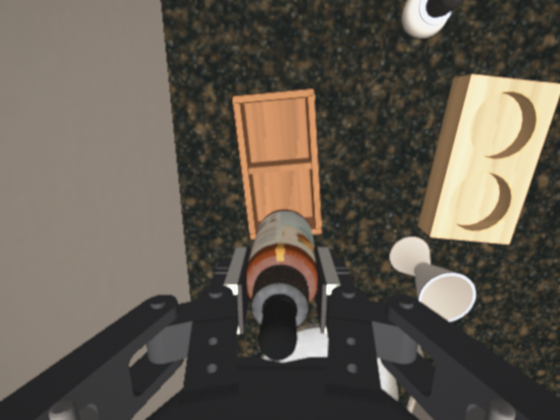

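The wrist view shows the crate's rim corners at about (234,98), (314,91), (322,233) and (251,237), with the bottle held upright above the lower well. The block's top corners are at (469,76), (562,86), (508,243) and (434,236). I'll check them by ray.

Run:
```python
from h import *
C=cam("wrist",ctrl.state())
a=ray(C,[(234,98),(314,91),(322,233),(251,237)],.041);print(a,a.mean(0))
a=ray(C,[(469,76),(562,86),(508,243),(434,236)],.028);print(a,a.mean(0))
```

```text
[[ 0.4412 -0.363   0.041 ]
 [ 0.4359 -0.3002  0.041 ]
 [ 0.5555 -0.2894  0.041 ]
 [ 0.5593 -0.3529  0.041 ]] [ 0.498  -0.3264  0.041 ]
[[ 0.4237 -0.1736  0.028 ]
 [ 0.4313 -0.0961  0.028 ]
 [ 0.571  -0.1106  0.028 ]
 [ 0.5638 -0.1819  0.028 ]] [ 0.4975 -0.1406  0.028 ]
```

Scaled: 0.05 m is 0.8, 0.04 m is 0.64.

```bash
echo '[[[0.02, -0.048, 0.016, 0.8, 0, 0, 0], [0.02, 0, 0, 0.64, 0, 0, 0], [0.02, 0, 0, 0.288, 0, 0, 0], [0.02, 0, 0, 0.064, 0, 0, 0], [0.02, 0, 0, 0.032, 0, 0, 0], [0.02, 0, 0, 0, 0, 0, 0]]]' | python3 -m pendant 40; echo '[[[0.06, 0, 0, 0, 0, 0, 0], [0.06, 0, 0, 0, 0, 0, 0], [0.06, 0, 0, 0, 0, 0, 0], [0.06, 0, 0, -0.32, 0, 0, 0], [0.06, 0, 0, -0.8, 0, 0, 0], [0.06, 0, 0, -0.8, 0, 0, 0]]]' | python3 -m pendant 40
```

```text
time: 5.78
ee_pos: [0.5274, -0.3263, 0.1197]
ee_rot: [[-1.0, -0.0, 0.002], [-0.0, 1.0, -0.002], [-0.002, -0.002, -1.0]]
contact_force: [0.5, -1.0, -0.2]
opening: 0.0306
gripper_force: 40.0
time: 6.52
ee_pos: [0.5265, -0.3257, 0.2404]
ee_rot: [[-1.0, -0.0, 0.0], [-0.0, 1.0, -0.0], [-0.0, -0.0, -1.0]]
contact_force: [0.4, 0.3, 0.7]
opening: 0.0598
gripper_force: 0.0
```

Scaled: 0.0532 m is 0.8512, 0.003 m is 0.048.

```bash
echo '[[[0.06, 0.016, 0.8512, 0, 0, 0, 0], [0.06, 0.016, 0.8512, 0, 0, 0, 0], [0.06, 0.016, 0.8512, 0, 0, 0, 0], [0.06, 0.016, 0.8512, 0, 0, 0, 0], [0.06, 0.016, 0.8512, 0, 0, 0, 0], [0.06, 0.016, 0.8512, 0, 0, 0, 0], [0.06, 0.016, 0.8512, 0, 0, 0, 0], [0.06, 0.048, 0.8512, 0, 0, 0, 0]]]' | python3 -m pendant; echo '[[[0.06, 0.4288, 0.8048, 0, 0, 0, 0], [0.06, 0.4288, 0.8048, 0, 0, 0, 0], [0.06, 0.4288, 0.8048, 0, 0, 0, 0], [0.06, 0.4288, 0.8048, 0, 0, 0, 0], [0.06, 0.4288, 0.8048, 0, 0, 0, 0], [0.06, 0, 0, 0, 0, 0, 0], [0.06, 0, 0, 0, 0, 0, 0]]]' | python3 -m pendant
python3 - <<'E'
from h import *
s=ctrl.state();p,d=ctrl.read_camera("wrist");cv2.imwrite("pics/w2.png",p[:,:,::-1])
E
```

```text
time: 7.52
ee_pos: [0.5166, 0.1016, 0.2399]
ee_rot: [[-1.0, -0.0, 0.003], [-0.0, 1.0, -0.0], [-0.003, -0.0, -1.0]]
contact_force: [0.8, -0.1, 0.7]
opening: 0.06
gripper_force: 0.0
time: 8.4
ee_pos: [0.3826, 0.3514, 0.2389]
ee_rot: [[-1.0, -0.001, 0.001], [-0.001, 1.0, 0.0], [-0.001, 0.0, -1.0]]
contact_force: [0.4, -1.0, 0.0]
opening: 0.0599
gripper_force: 0.0
```

View pics/w2.png

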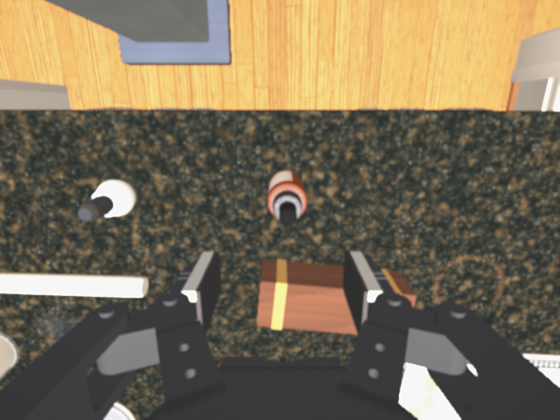

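The bottle's tip is at (288,213), the candle's foot end at (146,287), and the sleeve's mouth edge at column ~258. I'll check by ray.

Run:
```python
from h import *
C=cam("wrist",ctrl.state())
print(ray(C,[(288,213)],.102),ray(C,[(287,186)],.055))
print("foot",ray(C,[(146,287)],.012),"mouth top",ray(C,[(262,261),(257,328)],.048),"stopper top",ray(C,[(88,211)],.065))
```

```text
[[0.3784 0.3553 0.102 ]] [[0.3708 0.3554 0.055 ]]
foot [[0.4932 0.205  0.012 ]] mouth top [[0.4435 0.3329 0.048 ]
 [0.5171 0.3266 0.048 ]] stopper top [[0.3892 0.1926 0.065 ]]
```

Scaled: 0.044 m is 0.704, 0.031 m is 0.496.

```bash
echo '[[[0.06, 0.016, 0.032, 0.704, 0, 0, 0], [0.06, 0, 0, 0.704, 0, 0, 0], [0.06, 0, 0, 0.496, 0, 0, 0], [0.06, 0, 0, 0.16, 0, 0, 0], [0.06, 0, 0, 0, 0, 0, 0], [0.02, 0, 0, 0, 0, 0, 0], [0.02, 0, 0, 0, 0, 0, 0], [0.02, 0, 0, 0, 0, 0, 0], [0.02, 0, 0, 0, 0, 0, 0], [0.02, 0, 0, 0, 0, 0, 0]]]' | python3 -m pendant 40;  echo '[[[0.02, 0, 0, -0.48, 0, 0, 0], [0.02, 0, 0, -0.8, 0, 0, 0], [0.02, 0, 0, -0.672, 0, 0, 0], [0.02, -0.4288, -0.8, 0, 0, 0, 0], [0.02, -0.4288, -0.8, 0, 0, 0, 0], [0.02, -0.4288, -0.8, 0, 0, 0, 0], [0.02, -0.4288, -0.8, 0, 0, 0, 0], [0.02, -0.4288, -0.8, 0, 0, 0, 0], [0.02, 0, 0, 0, 0, 0, 0]]]' | python3 -m pendant
```

```text
time: 9.7
ee_pos: [0.3825, 0.3541, 0.1108]
ee_rot: [[-1.0, -0.001, 0.003], [-0.001, 1.0, 0.001], [-0.003, 0.001, -1.0]]
contact_force: [-0.7, -1.2, 6.1]
opening: 0.0308
gripper_force: 39.5
time: 10.82
ee_pos: [0.5167, 0.1005, 0.231]
ee_rot: [[-1.0, 0.005, 0.001], [0.005, 1.0, -0.0], [-0.001, -0.0, -1.0]]
contact_force: [-0.4, 0.1, -0.9]
opening: 0.0311
gripper_force: 40.1
```

Scaled: -0.054 m is -0.864, 0.006 m is 0.096.

```bash
echo '[[[0.02, 0.096, -0.864, 0, 0, 0, 0], [0.02, 0.096, -0.864, 0, 0, 0, 0], [0.02, 0.096, -0.864, 0, 0, 0, 0], [0.02, 0.096, -0.864, 0, 0, 0, 0], [0.02, 0.096, -0.864, 0, 0, 0, 0], [0.02, 0.096, -0.864, 0, 0, 0, 0], [0.02, 0.096, -0.864, 0, 0, 0, 0], [0.02, 0.096, -0.856, 0, 0, 0, 0], [0.02, 0, 0, 0, 0, 0, 0], [0.02, 0, 0, 0, 0, 0, 0]]]' | python3 -m pendant
python3 - <<'E'
from h import *
print(ctrl.state()["ee_pos"]);p,d=ctrl.read_camera("wrist");cv2.imwrite("pics/w3.png",p[:,:,::-1])
E
```

```text
time: 12.08
ee_pos: [0.4676, -0.3268, 0.2303]
ee_rot: [[-1.0, -0.001, -0.001], [-0.001, 1.0, 0.002], [0.001, 0.002, -1.0]]
contact_force: [0.5, 0.6, -1.4]
opening: 0.0308
gripper_force: 40.2
[ 0.4676 -0.3268  0.2303]
```

View pics/w3.png

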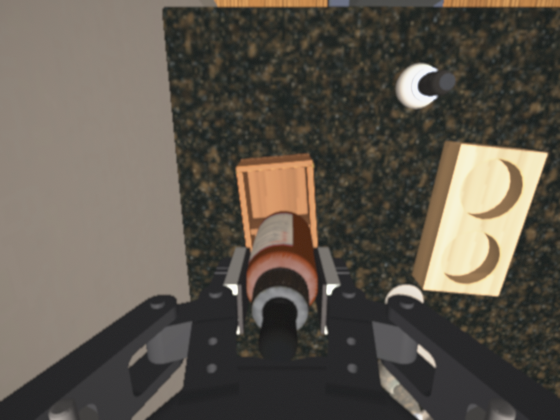

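The rim's near edge runs (238,166)–(312,158), and the bottle is over the well, about 4 mm left to go in y.

Scaled: 0.05 m is 0.8, -0.004 m is -0.064.

```bash
echo '[[[0.02, -0.016, -0.064, 0.8, 0, 0, 0], [0.02, 0, 0, 0.64, 0, 0, 0], [0.02, 0, 0, 0.272, 0, 0, 0], [0.02, 0, 0, 0.064, 0, 0, 0], [0.02, 0, 0, 0.032, 0, 0, 0], [0.02, 0, 0, 0, 0, 0, 0]]]' | python3 -m pendant 40; echo '[[[0.06, 0, 0, 0, 0, 0, 0], [0.06, 0, 0, 0, 0, 0, 0], [0.06, 0, 0, 0, 0, 0, 0], [0.06, 0, 0, -0.32, 0, 0, 0], [0.06, 0, 0, -0.8, 0, 0, 0], [0.06, 0, 0, -0.8, 0, 0, 0]]]' | python3 -m pendant 40
python3 - <<'E'
from h import *
print(ctrl.state()["ee_pos"])
C=cam("top");p,d=ctrl.read_camera("top");P=cloud(C,d)
for z0,z1 in((.09,.13),):
    m=((P[...,2]>z0)&(P[...,2]<z1)).astype(np.uint8);m[:170]=0;m[:,:380]=0;m[:,460:]=0;m[270:]=0
    n,l,s,c=cv2.connectedComponentsWithStats(m)
    for i in range(1,n): print(s[i],P[l==i].mean(0))
cv2.imwrite("pics/t2.png",cv2.resize(p[140:280,300:460,::-1],None,fx=4,fy=4,interpolation=cv2.INTER_CUBIC))
E
```

```text
time: 12.88
ee_pos: [0.4693, -0.3327, 0.1196]
ee_rot: [[-1.0, -0.0, 0.002], [-0.0, 1.0, -0.002], [-0.002, -0.002, -1.0]]
contact_force: [0.2, 0.0, -1.5]
opening: 0.0307
gripper_force: 40.2
time: 13.62
ee_pos: [0.4685, -0.3321, 0.2404]
ee_rot: [[-1.0, -0.0, 0.0], [-0.0, 1.0, -0.0], [-0.0, -0.0, -1.0]]
contact_force: [1.1, -0.9, -0.3]
opening: 0.0599
gripper_force: 0.0
[ 0.4685 -0.3321  0.2404]
[431 190   7   7  33] [ 0.5254 -0.3249  0.1022]
```

View pics/t2.png

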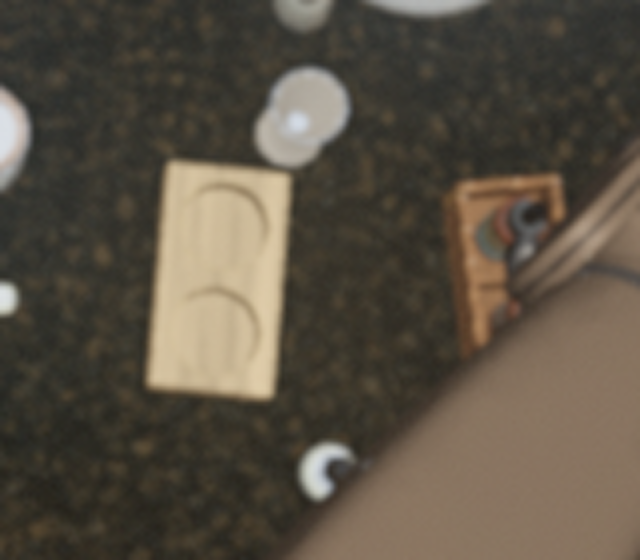

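The first bottle stands upright in the far well, around (520,230). The arm hides the second one. Now to the stopper at (0.3745, -0.2117).

Scaled: 0.044 m is 0.704, 0.04 m is 0.64.

```bash
echo '[[[0.06, 0.5008, 0.64, 0, 0, 0, 0], [0.06, 0.5008, 0.64, 0, 0, 0, 0], [0.06, 0.5008, 0.64, 0, 0, 0, 0], [0.06, 0, 0, 0.704, 0, 0, 0], [0.06, 0, 0, 0, 0, 0, 0], [0.06, 0, 0, 0, 0, 0, 0]]]' | python3 -m pendant
python3 - <<'E'
from h import *
s=ctrl.state();print(s["joint_positions"]);p,d=ctrl.read_camera("wrist");cv2.imwrite("pics/w4.png",p[:,:,::-1])
P=cloud(cam("wrist",s),d);m=(P[...,2]>.045)&(P[...,2]<.08)&(abs(P[...,0]-.37)<.04)&(abs(P[...,1]+.21)<.04);print(m.sum(),P[m].mean(0),P[m].min(0),P[m].max(0))
E
```

```text
time: 14.42
ee_pos: [0.3753, -0.2129, 0.1954]
ee_rot: [[-1.0, -0.0, 0.001], [-0.0, 1.0, -0.001], [-0.001, -0.001, -1.0]]
contact_force: [-0.3, -0.6, 0.8]
opening: 0.0595
gripper_force: 0.0
[-0.7519 -0.1466  2.246  -0.      1.0407 -2.3227]
547 [ 0.3723 -0.2107  0.0606] [ 0.3662 -0.2193  0.0477] [ 0.3817 -0.2018  0.0677]
```

View pics/w4.png

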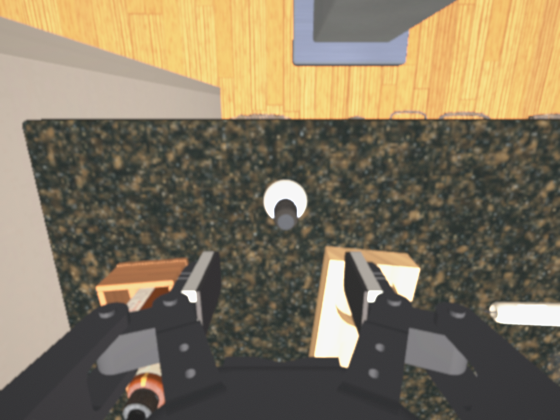

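The stopper is central, top at (286,218), measured at (0.373, -0.211). Grasping it.

Scaled: 0.044 m is 0.704, 0.001 m is 0.016.

```bash
echo '[[[0.06, 0.016, 0.024, 0.704, 0, 0, 0], [0.06, 0, 0, 0.544, 0, 0, 0], [0.06, 0, 0, 0.192, 0, 0, 0], [0.06, 0, 0, 0, 0, 0, 0], [0.01, 0, 0, 0, 0, 0, 0], [0.01, 0, 0, 0, 0, 0, 0], [0.01, 0, 0, 0, 0, 0, 0], [0.01, 0, 0, 0, 0, 0, 0], [0.01, 0, 0, 0, 0, 0, 0], [0.01, 0, 0, 0, 0, 0, 0]]]' | python3 -m pendant 40;  echo '[[[0.01, 0, 0, -0.48, 0, 0, 0], [0.01, 0, 0, -0.8, 0, 0, 0], [0.01, 0, 0, 0, 0, 0, 0], [0.01, 0, 0, 0, 0, 0, 0]]]' | python3 -m pendant
```

```text
time: 15.72
ee_pos: [0.3747, -0.2112, 0.1058]
ee_rot: [[-1.0, 0.0, 0.002], [0.0, 1.0, -0.001], [-0.002, -0.001, -1.0]]
contact_force: [-0.6, 2.4, 6.2]
opening: 0.0166
gripper_force: 48.5
time: 16.23
ee_pos: [0.3735, -0.2104, 0.184]
ee_rot: [[-1.0, -0.0, 0.0], [-0.0, 1.0, -0.0], [-0.0, -0.0, -1.0]]
contact_force: [-0.4, 0.0, -1.7]
opening: 0.0161
gripper_force: 47.7
```

Scaled: -0.0524 m is -0.8384, 0.0215 m is 0.344.

```bash
echo '[[[0.01, -0.8384, 0.344, 0, 0, 0, 0], [0.01, -0.8384, 0.344, 0, 0, 0, 0], [0.01, -0.8384, 0.344, 0, 0, 0, 0], [0.01, 0, 0, 0, 0, 0, 0], [0.01, 0, 0, 0, 0, 0, 0]]]' | python3 -m pendant
python3 - <<'E'
from h import *
s=ctrl.state();p,d=ctrl.read_camera("wrist");cv2.imwrite("pics/w5.png",p[:,:,::-1])
E
```

```text
time: 16.85
ee_pos: [0.5297, -0.1455, 0.1818]
ee_rot: [[-1.0, -0.001, -0.004], [-0.001, 1.0, 0.002], [0.004, 0.002, -1.0]]
contact_force: [0.5, -0.3, -1.5]
opening: 0.0162
gripper_force: 48.0
```

View pics/w5.png

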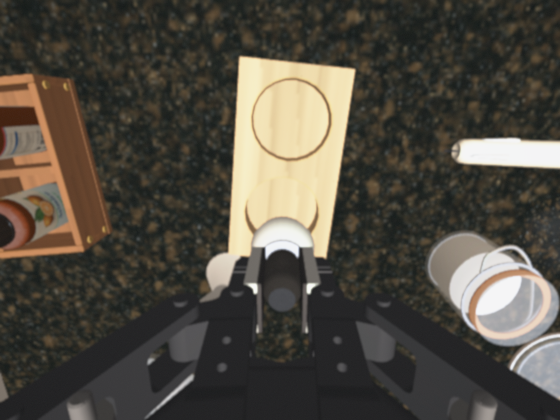

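The near well's rim is centred at (291,119), the far well is around (282,208), and the stopper is held upright. The wick end of the candle is at (456,152).

Run:
```python
from h import *
C=cam("wrist",ctrl.state())
print(ray(C,[(291,119),(282,208)],.028), ray(C,[(238,57),(354,69)],.028))
print("wick end",ray(C,[(457,152)],.012))
```

```text
[[ 0.4617 -0.1391  0.028 ]
 [ 0.5263 -0.1453  0.028 ]] [[ 0.4225 -0.1742  0.028 ]
 [ 0.4297 -0.0977  0.028 ]]
wick end [[ 0.4866 -0.0117  0.012 ]]
```

Scaled: 0.04 m is 0.64, 0.018 m is 0.288.

```bash
echo '[[[0.01, 0, 0, 0.64, 0, 0, 0], [0.01, 0, 0, 0.288, 0, 0, 0], [0.01, 0, 0, 0.08, 0, 0, 0], [0.01, 0, 0, 0.032, 0, 0, 0], [0.01, 0, 0, 0, 0, 0, 0]]]' | python3 -m pendant 40; echo '[[[0.05, 0, 0, 0, 0, 0, 0], [0.05, 0, 0, 0, 0, 0, 0], [0.05, 0, 0, 0, 0, 0, 0], [0.05, 0, 0, -0.32, 0, 0, 0], [0.05, 0, 0, -0.8, 0, 0, 0], [0.05, 0, 0, -0.48, 0, 0, 0], [0.05, 0, 0, 0, 0, 0, 0]]]' | python3 -m pendant 40
python3 - <<'E'
from h import *
s=ctrl.state();p,d=ctrl.read_camera("wrist");P=cloud(cam("wrist",s),d);m=(P[...,2]>.06)&(P[...,2]<.09)&(abs(P[...,0]-.53)<.04)&(abs(P[...,1]+.145)<.03);print(m.sum(),P[m].mean(0),P[m].max(0))
E
```

```text
time: 17.52
ee_pos: [0.5314, -0.1465, 0.12]
ee_rot: [[-1.0, -0.0, 0.002], [-0.0, 1.0, -0.001], [-0.002, -0.001, -1.0]]
contact_force: [1.4, -0.7, -1.1]
opening: 0.0161
gripper_force: 48.0
time: 18.4
ee_pos: [0.5324, -0.1468, 0.2223]
ee_rot: [[-1.0, -0.0, 0.006], [-0.0, 1.0, -0.003], [-0.006, -0.003, -1.0]]
contact_force: [-0.5, 0.8, -1.4]
opening: 0.05
gripper_force: 0.0
445 [ 0.5298 -0.1455  0.0714] [ 0.5386 -0.1369  0.0769]
```

Scaled: 0.0477 m is 0.7632, 0.0201 m is 0.3216.

```bash
echo '[[[0.05, 0.3216, 0.7632, 0, 0, 0, 0], [0.05, 0.3216, 0.7632, 0, 0, 0, 0], [0.05, 0.3216, 0.7632, 0, 0, 0, 0], [0.05, 0.3216, 0.7632, 0, 0, 0, 0], [0.05, 0.3216, 0.7632, 0, 0, 0, 0], [0.05, 0.3216, 0.7632, 0, 0, 0, 0], [0.05, 0.3216, 0.7632, 0, 0, 0, 0], [0.05, 0, 0, 0.32, 0, 0, 0], [0.05, 0, 0, 0, 0, 0, 0], [0.05, 0, 0, 0, 0, 0, 0]]]' | python3 -m pendant
python3 - <<'E'
from h import *
s=ctrl.state();print(s["ee_pos"]);p,d=ctrl.read_camera("wrist")
P=cloud(cam("wrist",s),d);m=(P[...,2]>.045)&(P[...,2]<.08)&(abs(P[...,0]-.39)<.04)&(abs(P[...,1]-.187)<.04);print(m.sum(),P[m].mean(0),P[m].min(0),P[m].max(0))
E
```

```text
time: 19.7
ee_pos: [0.3899, 0.1874, 0.1983]
ee_rot: [[-1.0, 0.001, -0.002], [0.001, 1.0, -0.0], [0.002, -0.0, -1.0]]
contact_force: [0.1, -0.5, 0.1]
opening: 0.0504
gripper_force: 0.0
[0.3899 0.1874 0.1983]
536 [0.3895 0.1892 0.0604] [0.3835 0.1802 0.045 ] [0.3989 0.198  0.067 ]
```

Scaled: 0.046 m is 0.736, 0.035 m is 0.56.

```bash
echo '[[[0.05, -0.016, 0.016, 0.736, 0, 0, 0], [0.05, 0, 0, 0.56, 0, 0, 0], [0.05, 0, 0, 0.192, 0, 0, 0], [0.05, 0, 0, 0, 0, 0, 0], [0.01, 0, 0, 0, 0, 0, 0], [0.01, 0, 0, 0, 0, 0, 0], [0.01, 0, 0, 0, 0, 0, 0], [0.01, 0, 0, 0, 0, 0, 0], [0.01, 0, 0, 0, 0, 0, 0], [0.01, 0, 0, 0, 0, 0, 0]]]' | python3 -m pendant 40;  echo '[[[0.01, 0, 0, -0.48, 0, 0, 0], [0.01, 0, 0, -0.8, 0, 0, 0], [0.01, -0.576, -0.48, 0, 0, 0, 0], [0.01, -0.576, -0.48, 0, 0, 0, 0], [0.01, 0, -0.7136, 0, 0, 0, 0], [0.01, 0, -0.7136, 0, 0, 0, 0], [0.01, 0, -0.7136, 0, 0, 0, 0], [0.01, 0, -0.7136, 0, 0, 0, 0], [0.01, 0, -0.7136, 0, 0, 0, 0], [0.01, 0, -0.7136, 0, 0, 0, 0], [0.01, 0, 0, 0, 0, 0, 0], [0.01, 0, 0, 0, 0, 0, 0]]]' | python3 -m pendant
python3 - <<'E'
from h import *
s=ctrl.state();print(s["ee_pos"]);p,d=ctrl.read_camera("wrist");cv2.imwrite("pics/w6.png",p[:,:,::-1])
E
```

```text
time: 21.0
ee_pos: [0.3923, 0.1891, 0.1076]
ee_rot: [[-1.0, -0.0, 0.003], [-0.0, 1.0, 0.001], [-0.003, 0.001, -1.0]]
contact_force: [-0.9, -0.9, 6.1]
opening: 0.0163
gripper_force: 39.5
time: 22.5
ee_pos: [0.4628, -0.1384, 0.1856]
ee_rot: [[-1.0, 0.0, -0.001], [0.0, 1.0, 0.001], [0.001, 0.001, -1.0]]
contact_force: [-0.4, 1.0, -0.6]
opening: 0.0163
gripper_force: 39.5
[ 0.4628 -0.1384  0.1856]
```

View pics/w6.png

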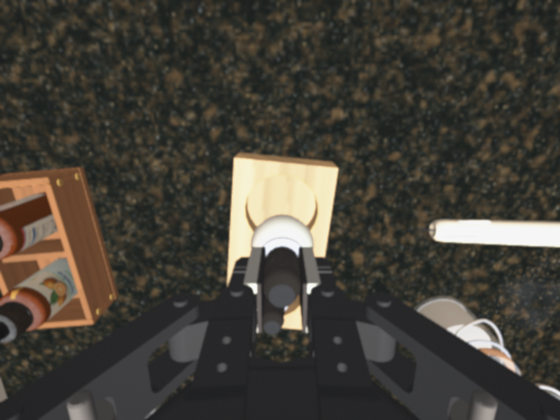

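The stopper is centred over the near well at (282,205), with the other one standing behind it at (272,310). Lowering, releasing, then turning for the candle.

Scaled: 0.04 m is 0.64, 0.019 m is 0.304.

```bash
echo '[[[0.01, 0, -0.016, 0.64, 0, 0, 0], [0.01, 0, 0, 0.304, 0, 0, 0], [0.01, 0, 0, 0.08, 0, 0, 0], [0.01, 0, 0, 0.032, 0, 0, 0], [0.01, 0, 0, 0, 0, 0, 0]]]' | python3 -m pendant 40; echo '[[[0.05, 0, 0, 0, 0, 0, 0], [0.05, 0, 0, 0, 0, 0, 0], [0.05, 0, 0, 0, 0, 0, 0], [0.05, 0, 0, -0.32, 0, 0, 0], [0.05, 0, 0, -0.8, 0, 0, 0], [0.05, 0, 0, -0.8, 0, 0, 0]]]' | python3 -m pendant 40; echo '[[[0.05, 0, 0, 0, 0, 0, 0.0569], [0.05, 0, 0, 0, 0, 0, 0.0569], [0.05, 0, 0, 0, 0, 0, 0.0569], [0.05, 0, 0, 0, 0, 0, 0.0569], [0.05, 0, 0, 0, 0, 0, 0.0569], [0.05, 0, 0, 0, 0, 0, 0.0569], [0.05, 0, 0, 0, 0, 0, 0.0569], [0.05, 0, 0, 0, 0, 0, 0.0569], [0.05, 0, 0, 0, 0, 0, 0.0569], [0.05, 0, 0, 0, 0, 0, 0]]]' | python3 -m pendant; echo '[[[0.05, 0.832, 0.088, 0, 0, 0, 0], [0.05, 0.832, 0.088, 0, 0, 0, 0], [0.05, 0.832, 0.088, 0, 0, 0, 0], [0.05, 0, 0, 0, 0, 0, 0], [0.05, 0, 0, 0, 0, 0, 0]]]' | python3 -m pendant
python3 - <<'E'
from h import *
s=ctrl.state();print(s["ee_pos"],s["ee_rot"],s["joint_positions"]);p,d=ctrl.read_camera("wrist");cv2.imwrite("pics/w7.png",p[:,:,::-1]);np.savez("/tmp/w7",p=p,d=d,pos=s["ee_pos"],rot=s["ee_rot"])
p,d=ctrl.read_camera("top");np.savez("/tmp/t7",p=p,d=d)
E
```

```text
time: 23.18
ee_pos: [0.4637, -0.1397, 0.1208]
ee_rot: [[-1.0, -0.001, 0.002], [-0.001, 1.0, -0.001], [-0.002, -0.001, -1.0]]
contact_force: [-0.1, 0.7, -0.9]
opening: 0.0162
gripper_force: 39.5
time: 23.92
ee_pos: [0.4627, -0.1397, 0.2409]
ee_rot: [[-1.0, -0.0, -0.001], [-0.0, 1.0, 0.001], [0.001, 0.001, -1.0]]
contact_force: [0.2, -0.9, 0.9]
opening: 0.0497
gripper_force: 0.0
time: 25.18
ee_pos: [0.463, -0.1398, 0.2399]
ee_rot: [[0.036, 0.999, -0.0], [0.999, -0.036, 0.0], [0.0, -0.0, -1.0]]
contact_force: [0.7, 1.2, 0.5]
opening: 0.0501
gripper_force: 0.0
time: 25.8
ee_pos: [0.4855, 0.0154, 0.2399]
ee_rot: [[0.036, 0.999, -0.0], [0.999, -0.036, -0.0], [-0.0, -0.0, -1.0]]
contact_force: [-0.0, 0.5, 0.2]
opening: 0.0504
gripper_force: 0.0
[0.4855 0.0154 0.2399] [[ 0.0357  0.9994 -0.0001]
 [ 0.9994 -0.0357 -0.0005]
 [-0.0005 -0.0001 -1.    ]] [-0.1773 -0.0733  2.09   -0.0005  1.1249 -0.1414]
```

View pics/w7.png

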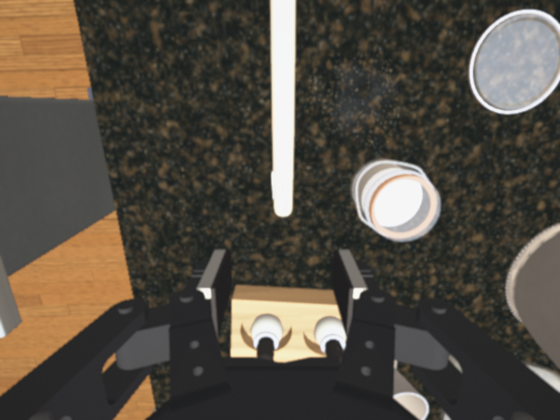

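Both stoppers stand in their wells at (267,335) and (330,340). The candle runs straight up the picture at column ~283, with its wick end at (283,215), and the jar is at (400,200). I'll fit the axis.

Run:
```python
from h import *
f=np.load("/tmp/w7.npz");C=cam("wrist",dict(ee_pos=f["pos"],ee_rot=f["rot"]))
g=f["p"].astype(int);m=((g.min(2)>150)).astype(np.uint8);m[230:]=0;m[:,:255]=0;m[:,310:]=0
w=[(r,np.mean(np.flatnonzero(m[r])),m[r].sum()) for r in range(0,225,15) if m[r].any()];print(np.array(w)[:,1:].T)
A=np.array([(c,r) for r,c,_ in w if r<180]);Q=ray(C,A,.0105);print(Q[[0,-1]]);k=np.polyfit(Q[:,1],Q[:,0],1);print("axis x=",k,"x at .018:",np.polyval(k,.018))
rows=np.flatnonzero(m.any(1));print("wick end row",rows.max(),ray(C,[(283,rows.max())],.0105))
# sleeve and candle from both top clouds
for n in("top0","t7"):
    t=np.load(f"/tmp/{n}.npz");P=cloud(cam("top"),t["d"])
    M=(P[...,2]>.03)&(P[...,2]<.07)&(abs(P[...,1]-.4)<.1)&(abs(P[...,0]-.495)<.05)
    r=cv2.minAreaRect((P[M][:,:2]*1000).astype(np.float32));print(n,"sleeve",r)
    M=(P[...,2]>.008)&(P[...,2]<.04)&(P[...,1]<.22)&(P[...,1]>-.05)&(abs(P[...,0]-.489)<.03)
    if M.sum()>50: print("candle",cv2.minAreaRect((P[M][:,:2]*1000).astype(np.float32)))
```

```text
[[283.  282.5 282.5 282.5 282.5 283.  283.  282.5 282.5 283.  283.  282.5
  281.5 282.  283. ]
 [ 25.   24.   24.   24.   24.   23.   23.   22.   22.   21.   21.   20.
   22.   21.   17. ]]
[[0.4924 0.1755 0.0105]
 [0.4872 0.0373 0.0105]]
axis x= [0.0339 0.4862] x at .018: 0.4868259059468573
wick end row 216 [[ 0.4859 -0.0146  0.0105]]
top0 sleeve ((495.8525085449219, 400.5694885253906), (151.5014190673828, 51.72868728637695), 84.76579284667969)
candle ((490.3912658691406, 83.05252075195312), (245.8150177001953, 59.34907531738281), 89.275390625)
t7 sleeve ((496.1208190917969, 400.8184814453125), (151.5504608154297, 51.992698669433594), 84.50533294677734)
candle ((497.2162170410156, 84.67558288574219), (50.44533920288086, 233.44778442382812), 5.003010272979736)
```

Scaled: 0.05 m is 0.8, 0.045 m is 0.72.

```bash
echo '[[[0.045, 0.0416, 0.016, 0.8, 0, 0, 0], [0.045, 0, 0, 0.8, 0, 0, 0], [0.045, 0, 0, 0.72, 0, 0, 0], [0.045, 0, 0, 0.24, 0, 0, 0], [0.045, 0, 0, 0.048, 0, 0, 0], [0.045, 0, 0, 0, 0, 0, 0], [0.01, 0, 0, 0, 0, 0, 0], [0.01, 0, 0, 0, 0, 0, 0], [0.01, 0, 0, 0, 0, 0, 0], [0.01, 0, 0, 0, 0, 0, 0], [0.01, 0, 0, 0, 0, 0, 0]]]' | python3 -m pendant 40
```

```text
time: 27.28
ee_pos: [0.4879, 0.0179, 0.0787]
ee_rot: [[0.038, 0.999, 0.003], [0.999, -0.038, -0.001], [-0.001, 0.003, -1.0]]
contact_force: [-1.6, -0.8, 6.8]
opening: 0.0191
gripper_force: 39.2
```

The rows are not in the units I measure in: shifts go in shares of 62.5 mm and turns go in shares of 180 degrees. I convert before sending: -0.008 m is -0.128.

```bash
echo '[[[0.01, 0, 0, 0, 0, 0, 0], [0.01, 0, 0, -0.128, 0, 0, 0], [0.01, 0, 0, -0.128, 0, 0, 0], [0.01, 0, 0, 0, 0, 0, 0], [0.01, 0, 0, 0, 0, 0, 0]]]' | python3 -m pendant 60
python3 - <<'E'
from h import *
s=ctrl.state();print(s["ee_pos"],s["ee_rot"]);p,d=ctrl.read_camera("wrist");P=cloud(cam("wrist",s),d)
cv2.imwrite("pics/w8.png",p[:,:,::-1])
g=p.astype(int);m=(g.min(2)>140)&(P[...,2]>.012)&(P[...,2]<.06)&(abs(P[...,0]-.49)<.03)&(P[...,1]>.05)&(P[...,1]<.25)
Q=P[m];print(len(Q),Q.min(0),Q.max(0))
for a in np.arange(.06,.23,.02):
    q=Q[abs(Q[:,1]-a)<.005]
    if len(q):print(a,np.percentile(q[:,2],95),(q[:,0].min()+q[:,0].max())/2,np.ptp(q[:,0]))
S=(P[...,1]>.3)&(P[...,2]>.03)&(P[...,2]<.06)&(abs(P[...,0]-.49)<.04);S=P[S];print("sleeve",len(S),S.min(0),S.max(0))
E
```

```text
time: 27.9
ee_pos: [0.4865, 0.0181, 0.0928]
ee_rot: [[0.038, 0.999, -0.0], [0.999, -0.038, 0.0], [0.0, -0.0, -1.0]]
contact_force: [-0.3, 0.9, -2.0]
opening: 0.0181
gripper_force: 58.6
[0.4865 0.0181 0.0928] [[ 0.0381  0.9993 -0.0002]
 [ 0.9993 -0.0381  0.    ]
 [ 0.     -0.0002 -1.    ]]
9889 [0.4782 0.05   0.0257] [0.4995 0.1317 0.037 ]
0.06 0.03530202045220082 0.4876145805422215 0.01877212469611833
0.08 0.035343762624866146 0.48823426405617754 0.0191520983717679
0.1 0.03540417624307031 0.48890807836980754 0.019486374302160103
0.12000000000000001 0.03530166957330754 0.48951087135914206 0.01982313989561335Traceback (most recent call last):
  File "<stdin>", line 9, in <module>
    return umr_minimum(a, axis, None, out, keepdims, initial, where)
ValueError: zero-size array to reduction operation minimum which has no identity
```

View pics/w8.png

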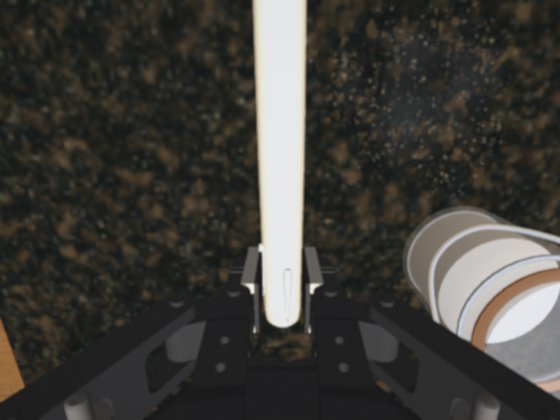

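The candle is held level (top at z 0.035), with its axis a touch off the tool's. I'll turn it onto the sleeve's axis and stop with the foot about 20 mm before the mouth.

Scaled: 0.0262 m is 0.4192, -0.0067 m is -0.1072, 0.031 rad is 0.0099.

```bash
echo '[[[0.01, 0, 0, 0, 0, 0, 0.0095], [0.01, 0, 0, 0, 0, 0, 0.0099], [0.01, 0.4192, -0.1072, 0, 0, 0, 0], [0.01, 0.4192, -0.1072, 0, 0, 0, 0], [0.01, 0.4192, -0.1056, 0, 0, 0, 0], [0.01, 0.4192, -0.1056, 0, 0, 0, 0], [0.01, 0, 0, 0, 0, 0, 0], [0.01, 0, 0, 0, 0, 0, 0]]]' | python3 -m pendant 60
python3 - <<'E'
from h import *
s=ctrl.state();print(s["ee_pos"],s["ee_rot"][:,0]);p,d=ctrl.read_camera("wrist");P=cloud(cam("wrist",s),d)
Q=P[(p.astype(int).min(2)>140)&(P[...,2]>.012)&(P[...,2]<.06)&(abs(P[...,0]-.48)<.04)&(P[...,1]>.15)]
for a in np.arange(.16,.26,.02):
    q=Q[abs(Q[:,1]-a)<.005]
    if len(q):print(a,np.percentile(q[:,2],95),(q[:,0].min()+q[:,0].max())/2)
p,d=ctrl.read_camera("top");P=cloud(cam("top"),d);np.savez("/tmp/t9",p=p,d=d)
cv2.imwrite("pics/t9.png",cv2.resize(p[170:250,90:290,::-1],None,fx=4,fy=4,interpolation=cv2.INTER_CUBIC))
Q=P[(P[...,2]>.012)&(P[...,2]<.06)&(abs(P[...,0]-.49)<.05)&(P[...,1]>.18)&(P[...,1]<.32)]
for a in np.arange(.18,.32,.02):
    q=Q[abs(Q[:,1]-a)<.006]
    if len(q):print("top",a,len(q),q[:,2].max(),(q[:,0].min()+q[:,0].max())/2)
E
```

```text
time: 28.95
ee_pos: [0.4707, 0.1246, 0.0929]
ee_rot: [[0.099, 0.995, -0.0], [0.995, -0.099, -0.0], [-0.0, -0.0, -1.0]]
contact_force: [0.4, -0.4, -0.9]
opening: 0.0182
gripper_force: 58.7
[0.4707 0.1246 0.0929] [ 0.0992  0.9951 -0.0003]
0.16 0.03534923576570133 0.47388663912552487
0.18 0.03539691551524323 0.47575299512853864
0.19999999999999998 0.03532198419202195 0.47765866352283803
0.21999999999999997 0.03527298202685442 0.47947193766803603
0.23999999999999996 0.034983036320716025 0.48080461400820423
top 0.21999999999999997 16 0.038515129347782784 0.4807681739957955
top 0.23999999999999996 38 0.04170771551597996 0.48158521601180204
top 0.25999999999999995 35 0.03877606144327239 0.4824203609059865
top 0.2799999999999999 37 0.039131889906974804 0.4839265311439474
top 0.29999999999999993 37 0.037857721319792814 0.48628646387231933
```

View pics/t9.png

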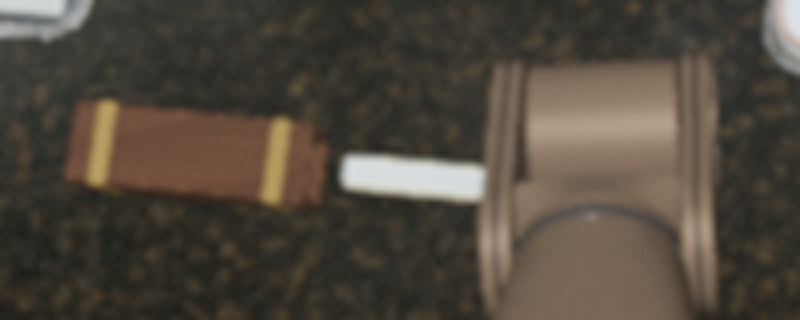

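The candle points straight at the mouth: foot at (343,172), mouth edge at about (325,165), roughly 15 mm apart. Sliding in.

Scaled: 0.015 m is 0.24.

```bash
echo '[[[0.01, 0.24, 0, 0, 0, 0, 0], [0.01, 0.24, 0, 0, 0, 0, 0], [0.01, 0.24, 0, 0, 0, 0, 0], [0.01, 0, 0, 0, 0, 0, 0]]]' | python3 -m pendant 60;  echo '[[[0.01, 0.32, 0, 0, 0, 0, 0], [0.01, 0.32, -0.0032, 0, 0, 0, 0], [0.01, 0.32, -0.0032, 0, 0, 0, 0], [0.01, 0.32, -0.0032, 0, 0, 0, 0], [0.01, 0.24, 0, 0, 0, 0, 0], [0.01, 0, 0, 0, 0, 0, 0]]]' | python3 -m pendant 60
```

```text
time: 29.55
ee_pos: [0.4751, 0.171, 0.0929]
ee_rot: [[0.097, 0.995, 0.0], [0.995, -0.097, 0.0], [0.0, 0.0, -1.0]]
contact_force: [0.4, 0.0, -1.0]
opening: 0.0186
gripper_force: 58.7
time: 30.3
ee_pos: [0.4839, 0.2653, 0.093]
ee_rot: [[0.097, 0.995, 0.0], [0.995, -0.097, -0.0], [-0.0, 0.0, -1.0]]
contact_force: [0.1, -0.0, -0.6]
opening: 0.0184
gripper_force: 58.7
```

Scaled: 0.005 m is 0.08, 0.003 m is 0.048.

```bash
echo '[[[0.01, 0.08, 0, 0.032, 0, 0, 0], [0.01, 0.08, 0, 0.032, 0, 0, 0], [0.01, 0.08, 0, 0.032, 0, 0, 0], [0.01, 0.048, 0, 0, 0, 0, 0], [0.01, 0, 0, 0, 0, 0, 0]]]' | python3 -m pendant 60;  echo '[[[0.01, 0.032, 0, 0, 0, 0, 0], [0.01, 0.016, 0, 0, 0, 0, 0], [0.01, 0, 0, 0, 0, 0, 0]]]' | python3 -m pendant 60; echo '[[[0.01, 0.016, 0, 0, 0, 0, 0], [0.01, 0.016, 0, 0, 0, 0, 0], [0.01, 0, 0, 0, 0, 0, 0]]]' | python3 -m pendant 60
```

```text
time: 30.92
ee_pos: [0.4857, 0.2824, 0.0869]
ee_rot: [[0.099, 0.995, 0.0], [0.995, -0.099, -0.0], [-0.0, 0.0, -1.0]]
contact_force: [-0.1, 0.3, -0.1]
opening: 0.0182
gripper_force: 58.7
time: 31.3
ee_pos: [0.486, 0.2852, 0.087]
ee_rot: [[0.099, 0.995, 0.0], [0.995, -0.099, 0.0], [0.0, 0.0, -1.0]]
contact_force: [-0.3, -0.3, -2.3]
opening: 0.0187
gripper_force: 58.7
time: 31.68
ee_pos: [0.4861, 0.2873, 0.0869]
ee_rot: [[0.099, 0.995, 0.0], [0.995, -0.099, 0.0], [0.0, 0.0, -1.0]]
contact_force: [-1.0, 0.2, 0.5]
opening: 0.0179
gripper_force: 58.7
```

Scaled: 0.001 m is 0.016.

```bash
echo '[[[0.01, 0.016, 0, 0, 0, 0, 0], [0.01, 0.016, 0, 0, 0, 0, 0], [0.01, 0, 0, 0, 0, 0, 0]]]' | python3 -m pendant 60; echo '[[[0.01, 0.016, 0, 0, 0, 0, 0], [0.01, 0.016, 0, 0, 0, 0, 0], [0.01, 0, 0, 0, 0, 0, 0]]]' | python3 -m pendant 60;echo '[[[0.01, 0.016, 0, 0, 0, 0, 0], [0.01, 0, 0, 0, 0, 0, 0]]]' | python3 -m pendant 60
```

```text
time: 32.05
ee_pos: [0.486, 0.2883, 0.0865]
ee_rot: [[0.099, 0.995, -0.002], [0.995, -0.099, -0.002], [-0.002, -0.001, -1.0]]
contact_force: [0.4, -5.2, -0.3]
opening: 0.0182
gripper_force: 58.6
time: 32.42
ee_pos: [0.4857, 0.2887, 0.0858]
ee_rot: [[0.098, 0.995, -0.004], [0.995, -0.098, -0.006], [-0.006, -0.003, -1.0]]
contact_force: [-1.1, -11.5, 0.1]
opening: 0.0182
gripper_force: 58.6
time: 32.67
ee_pos: [0.4856, 0.2889, 0.0856]
ee_rot: [[0.098, 0.995, -0.005], [0.995, -0.098, -0.008], [-0.008, -0.004, -1.0]]
contact_force: [-1.0, -14.2, -0.7]
opening: 0.0183
gripper_force: 58.6
```

The foot met the closed end just where predicted (14 N). I'll ease the push, lower onto the floor, release and rise.

Scaled: -0.003 m is -0.048, 0.001 m is 0.016.

```bash
echo '[[[0.01, -0.048, 0, 0.016, 0, 0, 0], [0.01, 0, 0, 0, 0, 0, 0]]]' | python3 -m pendant 60; echo '[[[0.045, 0, 0, 0, 0, 0, 0], [0.045, 0, 0, 0, 0, 0, 0], [0.045, 0, 0, 0, 0, 0, 0], [0.045, 0, 0, 0, 0, 0, 0], [0.045, 0, 0, -0.48, 0, 0, 0], [0.045, 0, 0, -0.8, 0, 0, 0], [0.045, 0, 0, -0.8, 0, 0, 0], [0.045, -0.8, 0, -0.32, 0, 0, 0], [0.045, -0.8, 0, 0, 0, 0, 0], [0.045, -0.8, 0, 0, 0, 0, 0], [0.045, -0.8, 0, 0, 0, 0, 0]]]' | python3 -m pendant 40
python3 - <<'E'
from h import *
s=ctrl.state();print(s["ee_pos"])
p,d=ctrl.read_camera("wrist")
C=cam("top");p2,d2=ctrl.read_camera("top");P=cloud(C,d2)
M=(P[...,2]>.012)&(P[...,2]<.036)&(P[...,1]<.322)&(P[...,1]>.2)&(abs(P[...,0]-.485)<.03)
print("candle out",M.sum(),P[M].min(0),P[M].max(0),cv2.minAreaRect((P[M][:,:2]*1000).astype(np.float32)))
for n,x,y,z in(("b1",.526,-.325,.1),("b2",.469,-.331,.1),("s1",.53,-.1455,.07),("s2",.4625,-.1395,.07),("jig",.599,-.2,.08),("jar",.58,.009,.078)):
    m=(abs(P[...,2]-z)<.012)&(abs(P[...,0]-x)<.035)&(abs(P[...,1]-y)<.035);print(n,m.sum(),P[m].mean(0) if m.any() else "")
a=cv2.resize(p2[140:275,90:460,::-1],(800,292),interpolation=cv2.INTER_CUBIC);b=cv2.resize(p[:,:,::-1],(400,300))
out=np.zeros((592,800,3),np.uint8);out[:292]=a;out[292:,:400]=b
p3,_=ctrl.read_camera("scene");out[292:,400:]=cv2.resize(p3[:,:,::-1],(400,300));cv2.imwrite("pics/fin.png",out)
E
```

```text
time: 32.92
ee_pos: [0.4861, 0.2883, 0.0856]
ee_rot: [[0.099, 0.995, -0.001], [0.995, -0.099, -0.002], [-0.002, -0.001, -1.0]]
contact_force: [-0.4, -5.8, -0.2]
opening: 0.0182
gripper_force: 58.6
time: 34.3
ee_pos: [0.4662, 0.0889, 0.2363]
ee_rot: [[0.098, 0.995, 0.001], [0.995, -0.098, 0.0], [0.0, 0.001, -1.0]]
contact_force: [0.8, 0.1, 0.1]
opening: 0.0449
gripper_force: 0.0
[0.4662 0.0889 0.2363]
candle out 203 [0.4749 0.249  0.0124] [0.4976 0.3215 0.0336] ((485.3446350097656, 285.630859375), (73.32542419433594, 19.49288558959961), 84.85466003417969)
b1 35 [ 0.5257 -0.3246  0.1004]
b2 34 [ 0.4682 -0.3312  0.1005]
s1 43 [ 0.5306 -0.1465  0.0714]
s2 45 [ 0.4623 -0.1411  0.0706]
jig 118 [ 0.5999 -0.1977  0.0764]
jar 358 [0.5818 0.0062 0.0775]
```

View pics/fin.png

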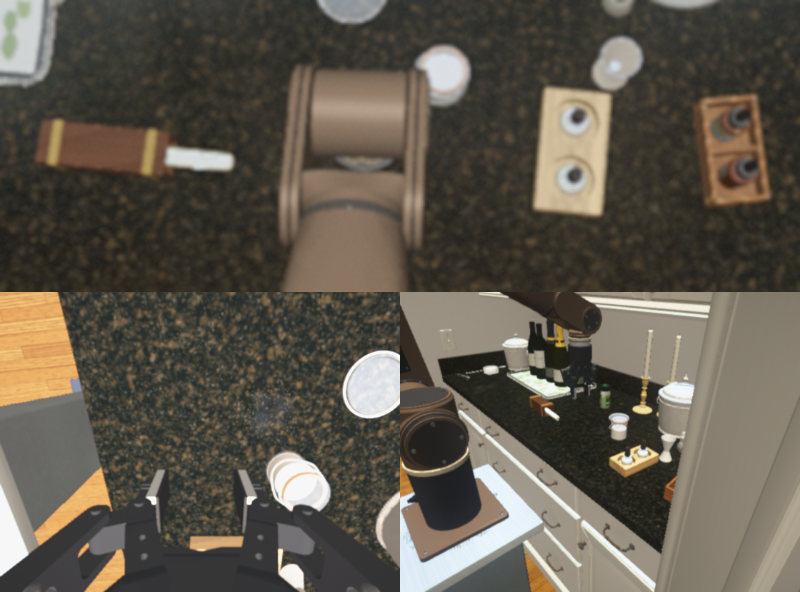

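The final view shows both bottles in the crate wells (735,122) and (740,170), and both stoppers in the block wells (575,120) and (572,178). The candle protrudes about 70 mm from the sleeve, to (234,160), and the jigger and jar haven't moved. The gripper is open and clear.

```bash
python3 -c "
from plant import ctrl
print(ctrl.close_job())"
```

```text
the job is handed in; nothing more can be done
None
```

The job is handed in at about 34 s: both bottles are upright in the crate, both stoppers ball down in the block, the candle is fully home in its sleeve with the wick end out, and the jigger and jar are where they were, with nothing held.

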